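# Sort a returned hub and canister by weight into holders with a sliding plate

## Task

Sort the returned hub and canister by how heavy each feels in the lift: over half a kilo, the hub goes in the red holder and the canister in the yellow one; under half a kilo, the hub goes in the white holder and the canister in the green one. Ease each part back against the holder's stiff sliding plate, pushing it back far enough, and gently down behind the lip, so that it is left standing upright on the holder's floor, and let go. Do not bang, force or tip the parts over, and leave the other things where they are.

Things in the scene. Friction and masses are not known exactly. Their poses are not given: they have to be found in the camera images.
- hub: steel roller hub: upright round body 48 mm across, 60 mm high, with a dark boss 34 mm across on top, 70 mm high in all. Origin: centre of its underside, z up. Weighs 0.25 to 0.85 kg, different each time; nothing outside shows it
- canister: orange closed canister with black cap: 48 mm across, 72 mm high, 82 mm with the cap (44 mm across). Origin: centre of its underside, z up. Weighs 0.20 to 0.85 kg, different each time; nothing outside shows it
- holder_red: navy holder with red floor and cap bar, for a hub of more than half a kilo (solid). Fixed. Origin: on the counter under the seat centre; x points from lip to sliding plate, away from the robot within 0.25 rad. Base x -40 to +72, y +-42 mm. V-shaped lip on the -x side, top 18 mm high: a 48 mm round part standing against it has its axis at the origin. Sides (y) open
- holder_white: navy holder with white floor and cap bar, for a hub of less than half a kilo (hollow). Fixed. Origin: on the counter under the seat centre; x points from lip to sliding plate, away from the robot within 0.25 rad. Base x -40 to +72, y +-42 mm. V-shaped lip on the -x side, top 18 mm high: a 48 mm round part standing against it has its axis at the origin. Sides (y) open
- holder_yellow: navy holder with yellow floor and cap bar, for a canister of more than half a kilo (filled). Fixed. Origin: on the counter under the seat centre; x points from lip to sliding plate, away from the robot within 0.25 rad. Base x -40 to +72, y +-42 mm. V-shaped lip on the -x side, top 18 mm high: a 48 mm round part standing against it has its axis at the origin. Sides (y) open
- holder_green: navy holder with green floor and cap bar, for a canister of less than half a kilo (empty). Fixed. Origin: on the counter under the seat centre; x points from lip to sliding plate, away from the robot within 0.25 rad. Base x -40 to +72, y +-42 mm. V-shaped lip on the -x side, top 18 mm high: a 48 mm round part standing against it has its axis at the origin. Sides (y) open
- floor_red: the red floor of the red holder, 88 x 76 mm, top 8 mm above the counter; same origin and axes as the holder. It bears the part's weight
- floor_white: the white floor of the white holder, 88 x 76 mm, top 8 mm above the counter; same origin and axes as the holder. It bears the part's weight
- floor_yellow: the yellow floor of the yellow holder, 88 x 76 mm, top 8 mm above the counter; same origin and axes as the holder. It bears the part's weight
- floor_green: the green floor of the green holder, 88 x 76 mm, top 8 mm above the counter; same origin and axes as the holder. It bears the part's weight
- plate_red (a point): middle of the steel sliding plate's face in the red holder, 34 mm high; plate 40 mm wide, heights 14 to 54 mm. Starts 15 to 19 mm along the holder's x from the origin; it slides in x, dragging with 7 N, and stays where it is left. For a part to fit behind the lip the face must be 24 mm or more from the origin; hard end at 33 mm. Fixed housing behind, x 51 to 69, 66 mm high
- plate_white (a point): middle of the steel sliding plate's face in the white holder, 34 mm high; plate 40 mm wide, heights 14 to 54 mm. Starts 15 to 19 mm along the holder's x from the origin; it slides in x, dragging with 7 N, and stays where it is left. For a part to fit behind the lip the face must be 24 mm or more from the origin; hard end at 33 mm. Fixed housing behind, x 51 to 69, 66 mm high
- plate_yellow (a point): middle of the steel sliding plate's face in the yellow holder, 34 mm high; plate 40 mm wide, heights 14 to 54 mm. Starts 15 to 19 mm along the holder's x from the origin; it slides in x, dragging with 7 N, and stays where it is left. For a part to fit behind the lip the face must be 24 mm or more from the origin; hard end at 33 mm. Fixed housing behind, x 51 to 69, 66 mm high
- plate_green (a point): middle of the steel sliding plate's face in the green holder, 34 mm high; plate 40 mm wide, heights 14 to 54 mm. Starts 15 to 19 mm along the holder's x from the origin; it slides in x, dragging with 7 N, and stays where it is left. For a part to fit behind the lip the face must be 24 mm or more from the origin; hard end at 33 mm. Fixed housing behind, x 51 to 69, 66 mm high
- collar: bystander: brass ring, 44 mm across, 22 mm high, lying between the parts. Origin at its underside
- wrench: bystander: steel wrench 160 mm long, lying flat. Origin at its underside
- jar: bystander: glass jar, 64 mm across, 90 mm high. Origin at its underside
- fixings: bystander: small blue closed plastic box 40 x 60 x 30 mm high. Origin at its underside
- screwdriver: bystander: screwdriver 190 mm long, lying flat. Origin at its underside
Mind the look-alikes: they are no part of the job. Leave any pink or purple look-alike of the hub alone.

How it is judged:
By the outcome, as a careful person would: the job done as asked, in the order asked, and still so for the second after the job is handed in, with the robot touching nothing.
It also fails if it takes over 61 s, if anything falls off the work surface, if the arm or the gripper's body presses on something with over 40 N, if the wrist force passes 120 N, or if a joint passes its speed limit or range.

## Robot

A 6-joint arm with a two-finger parallel gripper is mounted at the origin on the work surface. World frame = base frame: x ahead of the robot, y to its left, z up, the work surface at z = 0. Lengths are in m, angles in rad, forces in N, time in s.
With the tool pointing down it reaches from about 0.35 to 0.875 m from the base axis. Payload 15.5 kg.
Tool frame: the origin (TCP) lies between the finger pads; the fingertips stand 22 mm ahead of it and the grasp point (between the pads) lies 3 mm ahead of it (tcp_to_tips is the distance from the TCP to the fingertips, in m); y points along the fingers, x is the direction in which the jaws open and shut, and the axes are right-handed (so a half turn about y gives the same grasp; the last joint's range is limited). The gripper opens to 85 mm and grips with 20 to 120 N. Pads are 22 mm wide; open, the fingers measure 114 mm over their backs; the gripper's body (76 mm by 85 mm) begins 54 mm behind the grasp point. The pads swing forward as they close: fully open they stand 13 mm farther back than shut.
Start: joints at [-1.258, 0.494, 1.345, -0, 1.302, -0.096], TCP at [0.248, -0.574, 0.253] pointing down, gripper open.
Joint ranges: [-2.91, 2.91], [-0.82, 2.16], [0.22, 2.67], [-1.22, 4.37], [0.12, 2.79], [-3.08, 3.08]. Speed limits (rad/s): [1.89, 1.89, 2.57, 3.01, 3.01, 3.01].

## Interface

Orientations are given as a unit quaternion [w, x, y, z].
In Python, from bench import * gives the robot as it stands. The module is installed in compiled form; this text tells all that it offers.
- The arm moves only by the tool send_rows, never from a script. Its arguments are lists of equal length, an entry for each row: "linear": the shift along the tool's x, y, z as a fraction of full scale, a list of three; "yaw": the turn about the tool's y as a fraction of full scale. A call has 1 to 20 rows; each row is the pose to reach, as a shift and turn from the pose commanded when the call began, along the tool's axes at that moment, turning the shorter way round; what a row does not reach only later rows make up. Full scale, the value 1, is 0.5 m for a shift and 180 degrees for a turn. A row lasts 1/10 s, in which the tool goes at most 50 mm and 8.59 degrees, less where a joint would pass 70% of its speed; a pose out of reach is approached as far as the arm can. A call with a number of a shift or a turn outside -1 to 1 is refused whole. A call with a gripper value outside its range is refused whole. "claw" is the gripper's target within -1 to 1 (shut at 1, half-way at 0, fully open at -1), set as the call begins (left out, the last holds). The fingers move at their own pace and stop on an object; "newtons" is the grip in N (left out, the last holds). Time passes only in rows, so rows that repeat a pose let the fingers close. It gives the time, the measured TCP pose, the force and the opening at its end, in the units of the state.
- get_state(): the state, without advancing time (a new reading comes with each control period).
- camera(name): name is "side" or "top"; returns a dict with "pixels" (400x640x3 uint8, blue, green, red), "fov_y" (degrees; the focal length in pixels is half the picture's height over the tangent of half this angle, whatever the lens; pixels are square), "cx", "cy" (the principal point, pixels), "k1" (the pictures are not rectified: a ray, as slopes to the right and down, at radius r is drawn at 1 + k1 r^2 times it, then the intrinsics apply), "R" (3x3) and "t" (3): a world point X has camera coordinates R X + t. Camera axes: x right, y down, z forward; pixel columns grow to the right and rows downward; lengths in m; the calibration is good to about 2 mm. A picture is of the moment at which its call begins. There is no depth.
- sign_off(): hands the job in, once; it reports no verdict.
The state is a dict: "t": time; "joint_positions": joint angles; "dq": joint speeds; "tau": joint torques, N m; "ee_pos": TCP position; "tcp_rot": TCP orientation; "wrist_force": force on the tool from outside, world axes, zero at the start; "torque": the same for the moment, N m; "gripper_width": opening from 0.0 (shut) to 1.0 (fully open).
Only numpy, scipy, OpenCV 4.12 (cv2) and the standard library are available. Lean on these libraries where they do the work, as an engineer would, in place of code of your own. Each camera call takes 0.05 s, during which the arm holds its last target.

## Working session

There is one attempt and no reset: what is moved stays moved. The work goes in short steps, Python scripts to look and compute and a tool call to move; the robot and the scene stay as the last step left them, time stands still between calls to the robot, and variables do not carry over. Pictures are saved under pics/ and viewed, and the job is handed in when it is done.

Besides the shell and the picture viewer there is one more tool, called after "Call:" as name(argument=value, ...), one argument or row to a line, values as JSON. send_rows: Moves the arm, as the interface text tells. Shift numbers are shares of 0.5 m and turn numbers shares of 180 degrees, none past 1 either way. Its arguments: {"type":"object","properties":{"linear":{"type":"array"},"yaw":{"type":"array"},"claw":{"type":"number"},"newtons":{"type":"number"}},"required":["linear","yaw"]}

```bash
mkdir -p pics; cat > h.py <<'E'
from bench import *
import numpy as np, cv2
def snap(n,tag):
    c=camera(n); cv2.imwrite(f'pics/{tag}.png',c['pixels']); np.savez(f'pics/{tag}.npz',**c); return c
def load(tag): return dict(np.load(f'pics/{tag}.npz'))
def ray(c,u,v):
    f=200/np.tan(np.radians(float(c['fov_y']))/2)
    x,y=(u-c['cx'])/f,(v-c['cy'])/f
    rd=np.hypot(x,y); r=rd
    for _ in range(30): r=rd/(1+c['k1']*r*r)
    s=r/rd if rd>0 else 1
    d=c['R'].T@np.array([x*s,y*s,1.]); o=-c['R'].T@c['t']; return o,d
def onz(c,u,v,z):
    o,d=ray(c,u,v); return o+d*(z-o[2])/d[2]
def proj(c,X):
    f=200/np.tan(np.radians(float(c['fov_y']))/2)
    p=c['R']@np.array(X)+c['t']; x,y=p[0]/p[2],p[1]/p[2]; k=1+c['k1']*(x*x+y*y)
    return c['cx']+f*x*k,c['cy']+f*y*k
E
python3 - <<'E'
from h import *
s=get_state()
for k,v in s.items(): print(k,np.round(v,4))
for n in('top','side'):
    c=snap(n,n+'0'); print(n,c['fov_y'],c['cx'],c['cy'],c['k1'],np.round(-c['R'].T@c['t'],3),np.round(c['R'],2).tolist())
E
```

```text
t 0.0
joint_positions [-1.2575  0.4942  1.3461  0.      1.3025 -0.0955]
dq [ 0.0013 -0.0007  0.0005  0.0008 -0.0012 -0.0009]
tau [-2.70000e-03 -8.82176e+01 -3.83875e+01 -5.00000e-04  1.01000e-02
  0.00000e+00]
ee_pos [ 0.2484 -0.5732  0.2527]
tcp_rot [ 0.5914 -0.5908  0.3884 -0.3878]
wrist_force [ 0.1688 -0.4548 -0.3905]
torque [-0.0358 -0.0308  0.004 ]
gripper_width 0.9978
top 51.02993749140866 319.516978452799 199.0154965368764 0.03628030553353236 [0.332 0.    0.978] [[-0.03, -1.0, 0.01], [-0.98, 0.03, -0.18], [0.18, -0.02, -0.98]]
side 54.52001968968849 327.92088026673537 195.28463415915962 -0.06768118742153796 [ 0.104 -0.562  0.47 ] [[0.82, -0.58, -0.01], [-0.31, -0.42, -0.86], [0.49, 0.7, -0.52]]
```

View pics/top0.png

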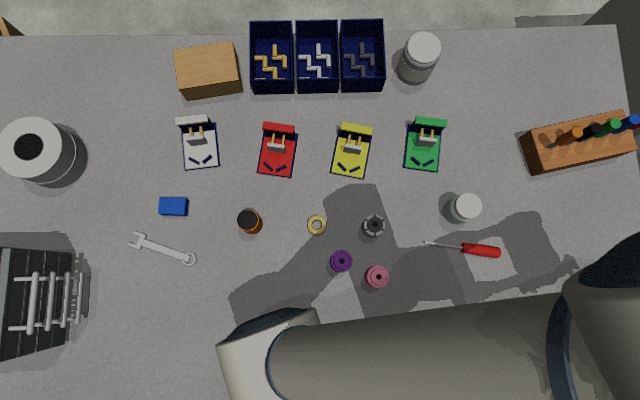

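View pics/side0.png

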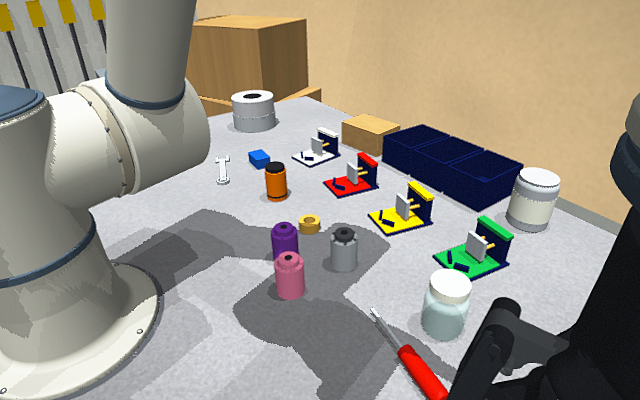

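```bash
python3 - <<'E'
from h import *
c=load('top0');s=load('side0')
p=c['pixels']
cv2.imwrite('pics/a.png',cv2.resize(p[105:185,170:310],None,fx=5.6,fy=5.6,interpolation=cv2.INTER_CUBIC))
cv2.imwrite('pics/b.png',cv2.resize(p[105:185,320:460],None,fx=5.6,fy=5.6,interpolation=cv2.INTER_CUBIC))
cv2.imwrite('pics/c.png',cv2.resize(p[190:290,230:400],None,fx=4.6,fy=4.6,interpolation=cv2.INTER_CUBIC))
from scipy.spatial.transform import Rotation as R
print(np.round(R.from_quat(get_state()['tcp_rot'],scalar_first=True).as_matrix(),3))
for n,u,v,z in [('hub',374,222,.07),('can',248,217,.082),('pur',341,258,.07),('pink',377,276,.07),('col',316.5,224.5,.022)]: print(n,onz(c,u,v,z).round(3))
E
```

```text
[[ 0.398 -0.     0.918]
 [-0.918  0.001  0.398]
 [-0.001 -1.     0.   ]]
hub [ 0.441 -0.132  0.07 ]
can [0.458 0.14  0.082]
pur [ 0.365 -0.057  0.07 ]
pink [ 0.325 -0.132  0.07 ]
col [ 0.445 -0.007  0.022]
```

View pics/a.png

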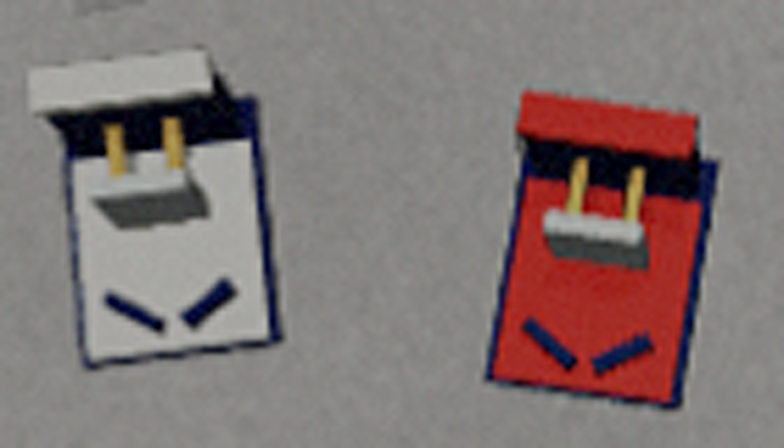

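View pics/b.png

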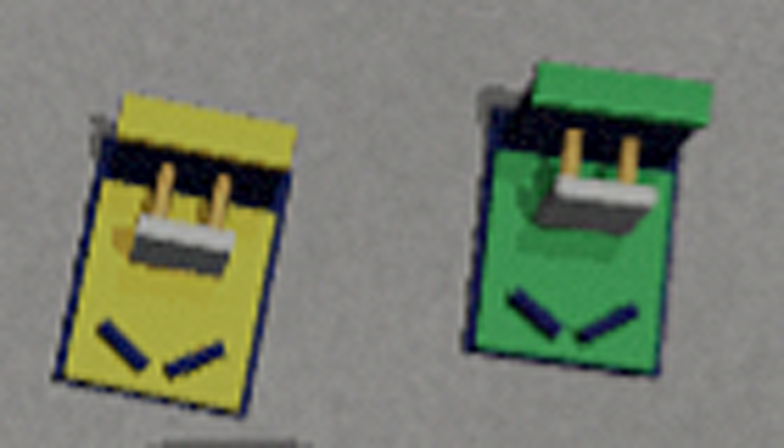

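View pics/c.png

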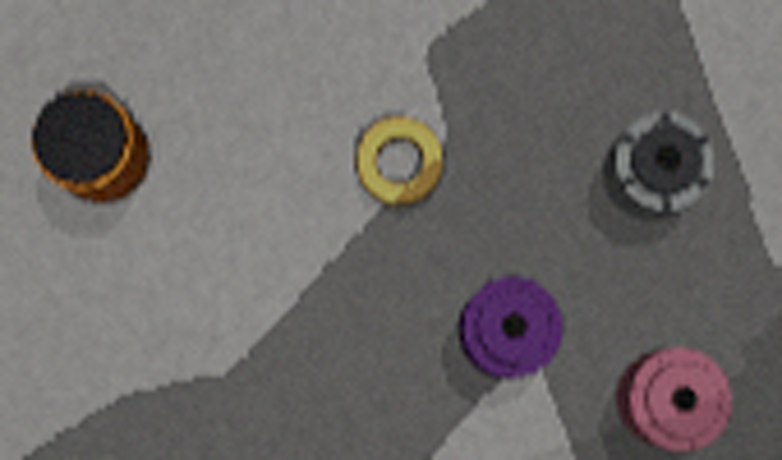

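```bash
cat > holders.py <<'E'
from h import *
def run():
    c=load('top0');p=c['pixels'];hsv=cv2.cvtColor(p,cv2.COLOR_BGR2HSV)
    H,S,V=[hsv[...,i].astype(int) for i in range(3)]
    M={'red':((H<8)|(H>172))&(S>150),'yellow':(H>22)&(H<35)&(S>130),'green':(H>50)&(H<75)&(S>120),'white':(S<40)&(V>165)}
    box={'white':(175,222,110,172),'red':(255,302,118,180),'yellow':(328,376,120,182),'green':(402,450,114,175)}
    out={}
    for n,(a,b,y0,y1) in box.items():
        m=np.zeros(p.shape[:2],np.uint8); m[y0:y1,a:b]=M[n][y0:y1,a:b]*255
        cs,_=cv2.findContours(m,cv2.RETR_EXTERNAL,cv2.CHAIN_APPROX_NONE)
        # largest contour touching the low part
        cs=[k for k in cs if k[:,0,1].max()>y1-22]; k=max(cs,key=cv2.contourArea)[:,0,:].astype(float)
        P=np.array([onz(c,u,v,.008)[:2] for u,v in k])
        print(n,len(k),k.min(0),k.max(0))
        # iterate frame: rot angle
        hull=cv2.convexHull(P.astype(np.float32))[:,0,:]
        th=0
        ctr=P.mean(0)
        for it in range(8):
            ex=np.array([np.cos(th),np.sin(th)]);ey=np.array([-ex[1],ex[0]])
            q=np.c_[(P-ctr)@ex,(P-ctr)@ey]
            x0=np.percentile(q[:,0],1)
            s=(q[:,0]>x0+.006)&(q[:,0]<x0+.07)
            yl=q[s,1].max(); yr=q[s,1].min()
            L=q[s&(q[:,1]>yl-.004)];Rr=q[s&(q[:,1]<yr+.004)]
            F=q[(q[:,0]<q[:,0].min()+.004)&(abs(q[:,1]-(yl+yr)/2)<.03)]
            a1=np.polyfit(L[:,0],L[:,1],1);a2=np.polyfit(Rr[:,0],Rr[:,1],1);a3=np.polyfit(F[:,1],F[:,0],1)
            th+=(a1[0]+a2[0]-a3[0])/3*.8
        w=a1[1]-a2[1]; yc=(a1[1]+a2[1])/2
        front=a3[1]; back=q[:,0].max()
        fc=ctr+ex*front+ey*yc
        print('  th',round(th,3),[round(float(t),3) for t in(a1[0],a2[0],a3[0])],'w',round(w,4),'frontmid',fc.round(4),'len',round(back-front,4))
        out[n]=(fc,th)
    return out
if __name__=='__main__': 
    o=run()
E
python3 holders.py
```

```text
white 154 [184. 131.] [216. 167.]
  th 0.112 [-0.01, 0.006, -0.004] w 0.0692 frontmid [0.5949 0.2621] len 0.0832
red 160 [258. 137.] [294. 176.]
  th -0.175 [-0.007, 0.002, -0.006] w 0.0738 frontmid [0.5706 0.092 ] len 0.0882
yellow 158 [331. 137.] [368. 178.]
  th -0.226 [0.005, -0.002, 0.003] w 0.0735 frontmid [ 0.564  -0.0817] len 0.0886
green 159 [405. 132.] [439. 170.]
  th -0.175 [-0.002, 0.004, 0.002] w 0.0734 frontmid [ 0.5745 -0.2578] len 0.088
```

```bash
cat > chk.py <<'E'
from h import *
from holders import run
o=run(); c=load('top0')
Z=lambda x,y,x0:(x0+(x+.5)/5.6-.5,105+(y+.5)/5.6-.5)
# inner (upper) edges of lip bars, plate front top edge endpoints, cap bar
pts={'white':(170,[(112,292),(165,322)],[(183,318),(231,278)],[(94,192),(190,190)]),
'red':(170,[(532,318),(578,358)],[(594,358),(645,334)],[(545,232),(642,240)]),
'yellow':(320,[(104,320),(149,358)],[(164,368),(219,342)],[(136,240),(232,250)]),
'green':(320,[(515,288),(562,326)],[(577,334),(632,304)],[(556,197),(652,207)])}
for n,(x0,l,r,pl) in pts.items():
    fc,th=o[n]; ex=np.array([np.cos(th),np.sin(th)]);ey=np.array([-ex[1],ex[0]])
    O=fc+ex*.0369
    f=lambda p,z:(lambda w:np.array([(w-O)@ex,(w-O)@ey])*1000)(onz(c,*Z(*p,x0),z)[:2])
    print(n,'O',O.round(4),'th',round(th,3))
    for seg in(l,r):
        a,b=f(seg[0],.018),f(seg[1],.018); d=(b-a)/np.linalg.norm(b-a); print('  lip',a.round(1),b.round(1),'dist',round(abs(a[0]*d[1]-a[1]*d[0]),1))
    print('  plate',f(pl[0],.054).round(1),f(pl[1],.054).round(1))
E
python3 chk.py
```

```text
white 154 [184. 131.] [216. 167.]
  th 0.112 [-0.01, 0.006, -0.004] w 0.0692 frontmid [0.5949 0.2621] len 0.0832
red 160 [258. 137.] [294. 176.]
  th -0.175 [-0.007, 0.002, -0.006] w 0.0738 frontmid [0.5706 0.092 ] len 0.0882
yellow 158 [331. 137.] [368. 178.]
  th -0.226 [0.005, -0.002, 0.003] w 0.0735 frontmid [ 0.564  -0.0817] len 0.0886
green 159 [405. 132.] [439. 170.]
  th -0.175 [-0.002, 0.004, 0.002] w 0.0734 frontmid [ 0.5745 -0.2578] len 0.088
white O [0.6315 0.2662] th 0.112
  lip [-15.   22.9] [-31.    2.3] dist 25.9
  lip [-30.3  -5.3] [-15.6 -26.8] dist 28.0
  plate [16.3 16.8] [ 11.9 -21.7]
red O [0.607  0.0855] th -0.175
  lip [-12.9  24. ] [-27.2   2.1] dist 23.9
  lip [-26.2  -4.6] [-12.7 -24.1] dist 24.2
  plate [14.5 19. ] [ 17.1 -20.7]
yellow O [ 0.6  -0.09] th -0.226
  lip [-13.   25.4] [-25.5   3.7] dist 24.0
  lip [-28.5  -3.3] [-12.8 -24. ] dist 24.7
  plate [12.7 19. ] [ 16.3 -20.3]
green O [ 0.6109 -0.2643] th -0.175
  lip [-13.2  25.3] [-26.9   3.9] dist 24.8
  lip [-29.4  -2.7] [-13.  -24.3] dist 25.0
  plate [16.2 19.9] [ 17.7 -19.5]
```

```bash
python3 - <<'E'
from h import *
c=load('top0');s=load('side0')
q=lambda x,y:(230+(x+.5)/4.6-.5,190+(y+.5)/4.6-.5)
hub=onz(c,*q(668,157),.07); ring=onz(c,*q(664,163),.06); can=onz(c,*q(82,138),.082)
print(hub,ring,can)
for n,X in(('hub',hub),('can',can)): print(n,proj(s,X),proj(s,[X[0],X[1],0]))
p=s['pixels']
cv2.imwrite('pics/d.png',cv2.resize(p[155:275,255:365],None,fx=5,fy=5,interpolation=cv2.INTER_CUBIC))
E
```

```text
[ 0.43714496 -0.13370053  0.07      ] [ 0.4354711  -0.13310424  0.06      ] [0.45237085 0.14159724 0.082     ]
hub (np.float64(344.1048343075748), np.float64(231.1819338715439)) (np.float64(343.6495473889085), np.float64(262.1304780614873))
can (np.float64(274.6065638830423), np.float64(165.00895958974897)) (np.float64(277.4312935844725), np.float64(196.40047676749873))
```

View pics/d.png

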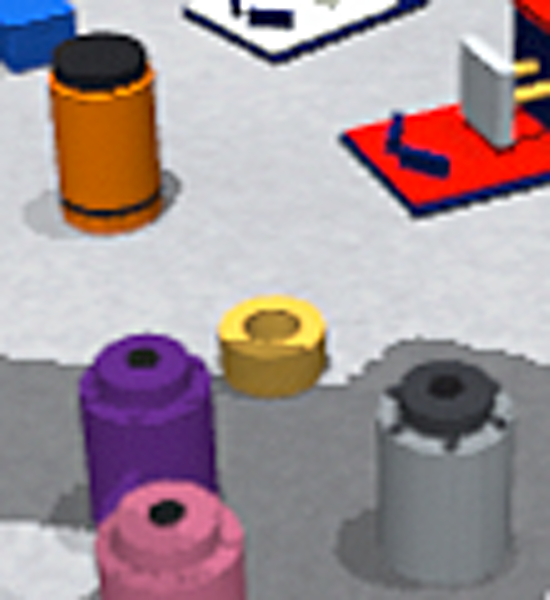

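Call:
send_rows(
  linear=[
    [-0.05,0,0.05],
    [-0.12,0.02,0.13],
    [-0.19,0.04,0.2],
    [-0.26,0.06,0.27],
    [-0.33,0.08,0.35],
    [-0.4,0.1,0.42],
    [-0.47,0.12,0.5],
    [-0.54,0.14,0.57],
    [-0.6,0.16,0.63],
    [-0.64,0.18,0.676],
    [-0.658,0.186,0.695],
    [-0.658,0.186,0.695],
    [-0.658,0.186,0.695],
  ],
  yaw=[0.015,0.035,0.055,0.075,0.095,0.115,0.135,0.155,0.17,0.18,0.186,0.186,0.186],
  claw=-1,
  newtons=40,
)

```text
t: 1.4
ee_pos: [0.4364, -0.1337, 0.1603]
tcp_rot: [0.455, -0.455, 0.542, -0.542]
wrist_force: [0.6, 0.1, 0.2]
gripper_width: 0.996
```

```bash
cat >> h.py <<'E'
from scipy.spatial.transform import Rotation as Rn
def st(show=True):
    s=get_state(); R=Rn.from_quat(s['tcp_rot'],scalar_first=True).as_matrix()
    a=np.arctan2(R[1,2],R[0,2])
    if show: print('t',round(float(s['t']),2),'p',np.round(s['ee_pos'],4),'zang',round(float(a),4),'F',np.round(s['wrist_force'],2),'M',np.round(s['torque'],3),'w',round(float(s['gripper_width']),3))
    return s,R,a
def go(p,th=None):
    s,R,a=st(); d=R.T@(np.array(p)-s['ee_pos']); print('lin',(d/.5).round(3),'yaw',None if th is None else round((a-th)/np.pi,4))
E
python3 - <<'E'
from h import *
go([.4365,-.1335,.043],-.175)
c=snap('top','top1');snap('side','side1')
E
```

```text
t 1.4 p [ 0.4364 -0.1337  0.1603] zang -0.1742 F [0.64 0.05 0.23] M [-0.002 -0.003 -0.071] w 0.996
lin [-0.     0.235  0.   ] yaw 0.0002
```

View pics/side1.png

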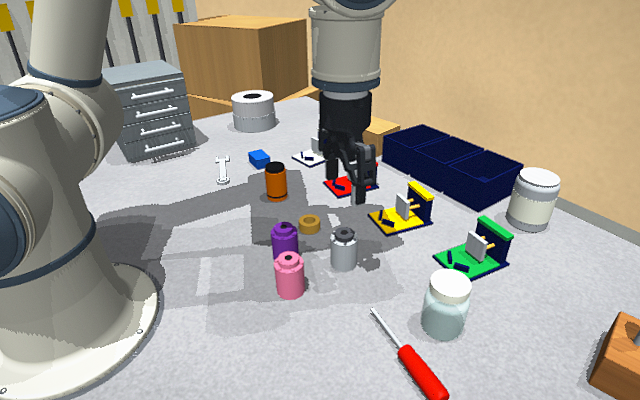

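View pics/top1.png

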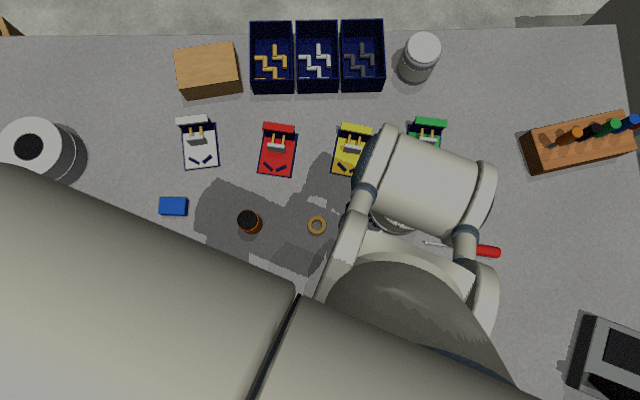

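Call:
send_rows(
  linear=[
    [0,0.05,0],
    [0,0.1,0],
    [0,0.14,0],
    [0,0.17,0],
    [0,0.195,0],
    [0,0.215,0],
    [0,0.228,0],
    [0,0.235,0],
    [0,0.235,0],
  ],
  yaw=[0,0,0,0,0,0,0,0,0],
)

```text
t: 2.4
ee_pos: [0.4365, -0.1337, 0.0427]
tcp_rot: [0.454, -0.454, 0.542, -0.542]
wrist_force: [-0.4, 0.2, 0.7]
gripper_width: 1.004
```

```bash
python3 - <<'E'
from h import *
st();s=snap('side','side2');st()
p=s['pixels']
cv2.imwrite('pics/e.png',cv2.resize(p[120:280,250:450],None,fx=4,fy=3.75,interpolation=cv2.INTER_CUBIC))
E
```

```text
t 2.4 p [ 0.4365 -0.1337  0.0427] zang -0.1757 F [-0.44  0.18  0.73] M [ 0.001  0.069 -0.014] w 1.004
t 2.45 p [ 0.4366 -0.1336  0.043 ] zang -0.1756 F [-1.12  0.19  0.24] M [ 0.008 -0.022 -0.027] w 1.002
```

View pics/e.png

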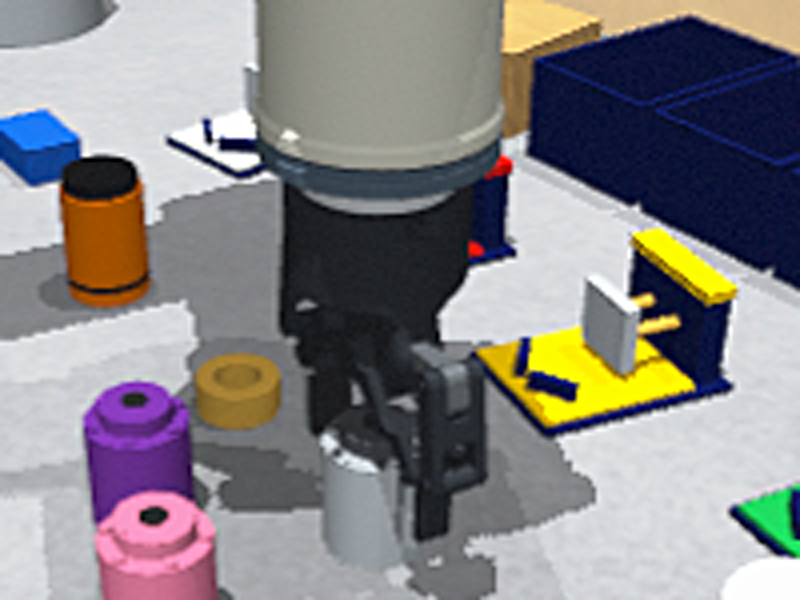

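The open fingers straddle the hub (hub at about zoom (365,500), near finger at (430,470)). Close.

Call:
send_rows(
  linear=[
    [0,0,0],
    [0,0,0],
    [0,0,0],
    [0,0,0],
    [0,0,0],
    [0,0,0],
    [0,0,0],
    [0,0,0],
  ],
  yaw=[0,0,0,0,0,0,0,0],
  claw=1,
  newtons=40,
)

```text
t: 3.25
ee_pos: [0.4368, -0.1336, 0.0433]
tcp_rot: [-0.454, 0.454, -0.542, 0.542]
wrist_force: [-2.0, -0.7, 9.6]
gripper_width: 0.551
```

Call:
send_rows(
  linear=[
    [0,-0.01,0],
    [0,-0.03,0],
    [0,-0.06,0],
    [0,-0.1,0],
    [0,-0.14,0],
    [0,-0.16,0],
    [0,-0.17,0],
    [0,-0.17,0],
    [0,-0.17,0],
    [0,-0.17,0],
    [0,-0.17,0],
  ],
  yaw=[0,0,0,0,0,0,0,0,0,0,0],
)

```text
t: 4.35
ee_pos: [0.4363, -0.1333, 0.1272]
tcp_rot: [0.454, -0.454, 0.542, -0.542]
wrist_force: [0.1, -0.2, -7.6]
gripper_width: 0.551
```

```bash
python3 - <<'E'
from h import *
s=snap('side','side3');f=[]
for i in range(14):
    f.append(get_state()['wrist_force'][2]); camera('side')
print(np.round(f,2),np.mean(f));st()
p=s['pixels']
cv2.imwrite('pics/f.png',cv2.resize(p[80:240,250:450],None,fx=4,fy=3.75,interpolation=cv2.INTER_CUBIC))
E
```

```text
[-6.27 -7.47 -8.08 -7.14 -6.81 -6.07 -7.32 -7.1  -6.76 -6.71 -6.61 -6.94
 -6.68 -6.93] -6.920848581459694
t 5.1 p [ 0.4365 -0.1335  0.1278] zang -0.1755 F [ 0.13 -0.09 -6.97] M [ 0.037 -0.006 -0.023] w 0.552
```

View pics/f.png

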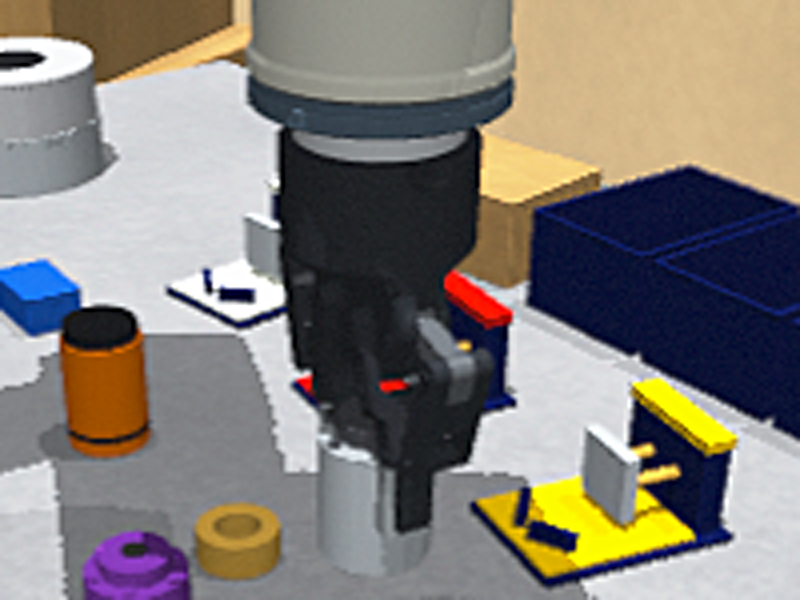

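```bash
cat >> h.py <<'E'
HO={'red':(np.array([.607,.0855]),-.175),'yellow':(np.array([.600,-.090]),-.226),'green':(np.array([.6109,-.2643]),-.175)}
def hp(n,x,z,y=0):
    O,th=HO[n]; w=O+x*np.array([np.cos(th),np.sin(th)])+y*np.array([-np.sin(th),np.cos(th)]); return [w[0],w[1],z]
def loc(n):
    s,R,a=st(0);O,th=HO[n];d=s['ee_pos'][:2]-O; print('local',np.round([d@[np.cos(th),np.sin(th)],d@[-np.sin(th),np.cos(th)]],4),a-th)
E
python3 - <<'E'
from h import *
go(hp('red',-.018,.1278),-.175)
s=load('side3')
# predicted bottom centre of hub if no slip
print(proj(s,[.4365,-.1335,.0845]),proj(s,[.4365,-.1335,.1545]))
E
```

```text
t 5.1 p [ 0.4365 -0.1335  0.1278] zang -0.1755 F [ 0.13 -0.09 -6.97] M [ 0.037 -0.006 -0.023] w 0.552
lin [-0.491 -0.     0.223] yaw -0.0002
(np.float64(343.8322315458655), np.float64(224.40794536781726)) (np.float64(344.31027517171486), np.float64(188.99694896548877))
```

Call:
send_rows(
  linear=[
    [-0.03,0,0.015],
    [-0.08,0,0.036],
    [-0.15,0,0.068],
    [-0.22,0,0.1],
    [-0.29,0,0.132],
    [-0.36,0,0.163],
    [-0.42,0,0.191],
    [-0.46,0,0.209],
    [-0.482,0,0.219],
    [-0.491,0,0.223],
    [-0.491,0,0.223],
    [-0.491,0,0.223],
  ],
  yaw=[0,0,0,0,0,0,0,0,0,0,0,0],
)

```text
t: 6.3
ee_pos: [0.5885, 0.088, 0.1277]
tcp_rot: [0.454, -0.454, 0.542, -0.542]
wrist_force: [-0.3, 0.4, -7.2]
gripper_width: 0.554
```

```bash
python3 - <<'E'
from h import *
st();loc('red');s=snap('side','side4');snap('top','top4')
go(hp('red',-.018,.068),-.175)
p=s['pixels']
cv2.imwrite('pics/g.png',cv2.resize(p[60:220,250:450],None,fx=4,fy=3.75,interpolation=cv2.INTER_CUBIC))
E
```

```text
t 6.3 p [0.5885 0.088  0.1277] zang -0.1761 F [-0.3   0.35 -7.22] M [0.035 0.003 0.014] w 0.554
local [-0.0186 -0.0008] -0.0010972328438764445
t 6.4 p [0.5887 0.0879 0.1278] zang -0.1764 F [ 0.86 -0.14 -6.89] M [-0.002  0.008  0.035] w 0.554
lin [-0.002  0.12   0.001] yaw -0.0005
```

View pics/g.png

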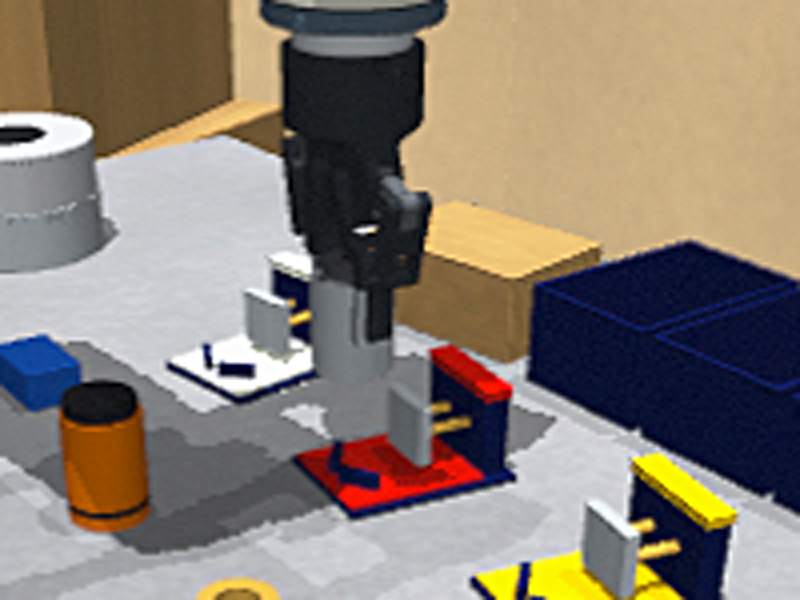

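View pics/top4.png

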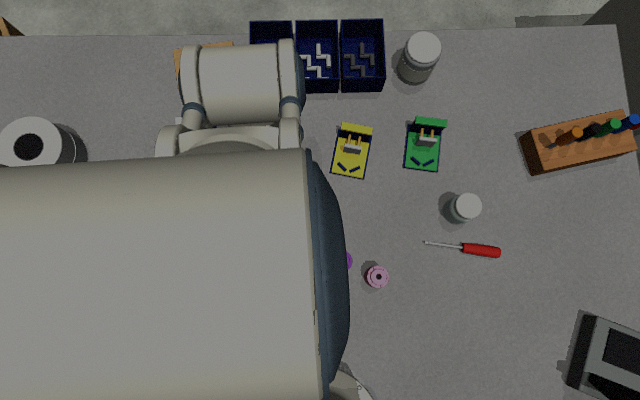

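Call:
send_rows(
  linear=[
    [-0.002,0.03,0.001],
    [-0.002,0.06,0.001],
    [-0.002,0.08,0.001],
    [-0.002,0.095,0.001],
    [-0.002,0.107,0.001],
    [-0.002,0.115,0.001],
    [-0.002,0.12,0.001],
    [-0.002,0.12,0.001],
    [-0.002,0.12,0.001],
  ],
  yaw=[0,0,0,0,0,0,0,0,0],
)

```text
t: 7.3
ee_pos: [0.59, 0.0897, 0.068]
tcp_rot: [-0.454, 0.454, -0.542, 0.542]
wrist_force: [0.1, 0.3, -6.9]
gripper_width: 0.551
```

```bash
python3 - <<'E'
from h import *
st();loc('red');s=snap('side','side5')
p=s['pixels']
cv2.imwrite('pics/i.png',cv2.resize(p[100:220,290:410],None,fx=5,fy=5,interpolation=cv2.INTER_CUBIC))
E
```

```text
t 7.3 p [0.59   0.0897 0.068 ] zang -0.1755 F [ 0.11  0.34 -6.94] M [ 0.008 -0.045 -0.041] w 0.551
local [-0.0174  0.0012] -0.0005176410725658553
```

View pics/i.png

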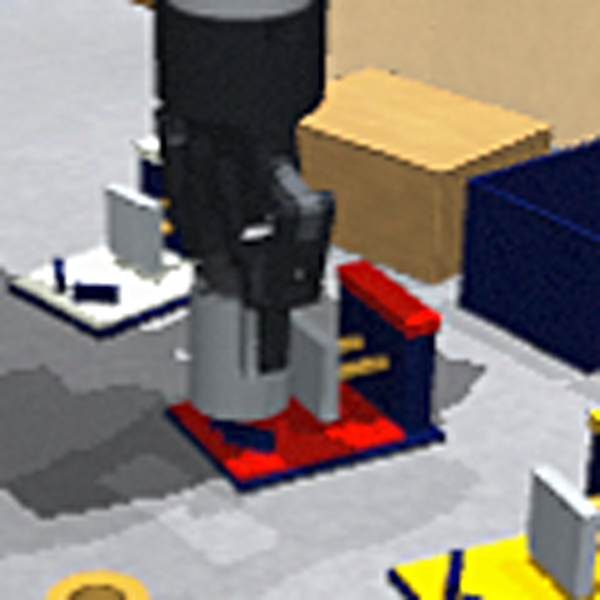

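Call:
send_rows(
  linear=[
    [0.001,0,0.003],
    [0.002,0,0.006],
    [0.002,0,0.009],
    [0.002,0,0.012],
    [0.002,0,0.015],
    [0.002,0,0.018],
    [0.002,0,0.021],
    [0.002,0,0.024],
    [0.002,0,0.026],
  ],
  yaw=[0,0,0,0,0,0,0,0,0],
)

```text
t: 8.25
ee_pos: [0.6013, 0.0866, 0.0675]
tcp_rot: [0.454, -0.455, 0.543, -0.541]
wrist_force: [-6.6, 1.9, -3.9]
gripper_width: 0.555
```

Call:
send_rows(
  linear=[
    [0,0,0.002],
    [0,0,0.004],
    [0,0,0.006],
    [0,0,0.008],
    [0,0,0.01],
    [0,0,0.012],
    [0,0,0.014],
    [0,0,0.016],
    [0,0,0.018],
    [0,0,0.018],
  ],
  yaw=[0,0,0,0,0,0,0,0,0,0],
)

```text
t: 9.25
ee_pos: [0.6103, 0.085, 0.0675]
tcp_rot: [0.454, -0.455, 0.542, -0.541]
wrist_force: [-5.7, 1.0, -4.7]
gripper_width: 0.557
```

```bash
python3 - <<'E'
from h import *
st();loc('red');s=snap('side','side6')
p=s['pixels']
cv2.imwrite('pics/j.png',cv2.resize(p[100:220,290:410],None,fx=5,fy=5,interpolation=cv2.INTER_CUBIC))
E
```

```text
t 9.25 p [0.6103 0.085  0.0675] zang -0.1755 F [-5.7   1.03 -4.71] M [ 0.312  0.923 -0.039] w 0.557
local [0.0033 0.0001] -0.00048729684707093934
```

View pics/j.png

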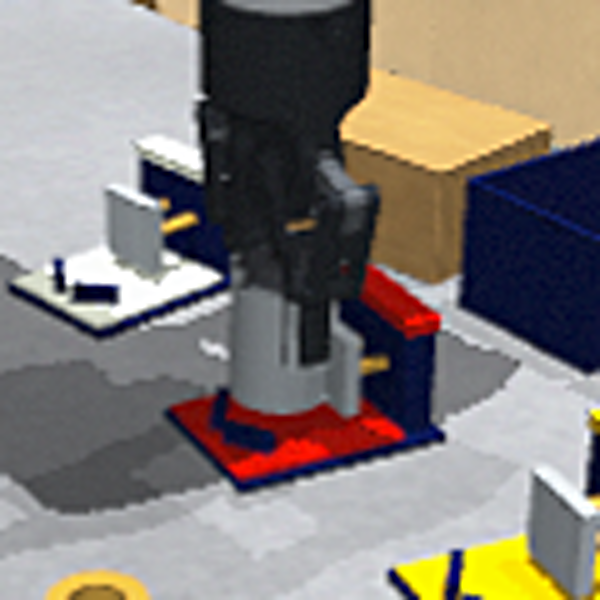

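Call:
send_rows(
  linear=[
    [0,0,0.002],
    [0,0,0.004],
    [0,0,0.005],
    [0,0,0.005],
    [0,0,0.005],
  ],
  yaw=[0,0,0,0,0],
)

```text
t: 9.8
ee_pos: [0.6127, 0.0846, 0.0675]
tcp_rot: [0.454, -0.455, 0.542, -0.541]
wrist_force: [-5.9, 1.6, -3.4]
gripper_width: 0.55
```

Call:
send_rows(
  linear=[
    [0,0.001,-0.001],
    [0,0.004,-0.001],
    [0,0.007,-0.001],
    [0,0.01,-0.001],
    [0,0.013,-0.001],
    [0,0.016,-0.001],
    [0,0.018,-0.001],
    [0,0.018,-0.001],
  ],
  yaw=[0,0,0,0,0,0,0,0],
)

```text
t: 10.6
ee_pos: [0.6125, 0.0845, 0.0584]
tcp_rot: [0.454, -0.455, 0.542, -0.542]
wrist_force: [-4.4, 1.6, -6.5]
gripper_width: 0.552
```

```bash
python3 - <<'E'
from h import *
st();loc('red');s=snap('side','side7')
p=s['pixels']
cv2.imwrite('pics/k.png',cv2.resize(p[100:220,290:410],None,fx=5,fy=5,interpolation=cv2.INTER_CUBIC))
E
```

```text
t 10.6 p [0.6125 0.0845 0.0584] zang -0.1755 F [-4.37  1.57 -6.55] M [0.133 0.785 0.015] w 0.552
local [0.0056 0.    ] -0.0005267976446346745
```

View pics/k.png

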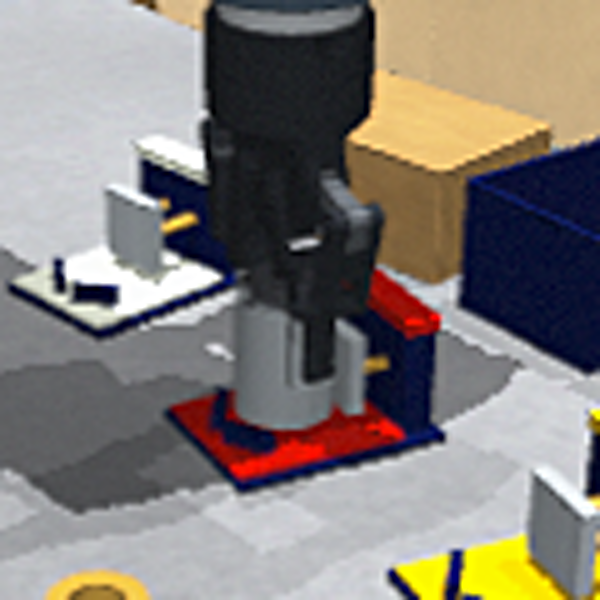

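Call:
send_rows(
  linear=[
    [0,0.002,0],
    [0,0.004,0],
    [0,0.006,0],
    [0,0.008,0],
    [0,0.01,0],
    [0,0.011,0],
    [0,0.012,0],
    [0,0.012,0],
  ],
  yaw=[0,0,0,0,0,0,0,0],
)

```text
t: 11.45
ee_pos: [0.6126, 0.0846, 0.0525]
tcp_rot: [0.454, -0.455, 0.542, -0.542]
wrist_force: [-5.7, 0.4, -5.9]
gripper_width: 0.553
```

```bash
python3 - <<'E'
from h import *
st();loc('red')
E
```

```text
t 11.45 p [0.6126 0.0846 0.0525] zang -0.1755 F [-5.66  0.44 -5.93] M [0.147 0.982 0.032] w 0.553
local [0.0056 0.0001] -0.00046165157892824604
```

Call:
send_rows(
  linear=[
    [0,0,-0.001],
    [0,0.0005,-0.002],
    [0,0.001,-0.003],
    [0,0.0015,-0.003],
    [0,0.002,-0.003],
    [0,0.0025,-0.003],
    [0,0.003,-0.003],
    [0,0.003,-0.003],
  ],
  yaw=[0,0,0,0,0,0,0,0],
)

```text
t: 12.25
ee_pos: [0.612, 0.0848, 0.0514]
tcp_rot: [-0.454, 0.454, -0.542, 0.542]
wrist_force: [-0.7, -0.3, -5.7]
gripper_width: 0.552
```

```bash
python3 - <<'E'
from h import *
st();loc('red');s=snap('side','side8')
p=s['pixels']
cv2.imwrite('pics/l.png',cv2.resize(p[100:220,290:410],None,fx=5,fy=5,interpolation=cv2.INTER_CUBIC))
E
```

```text
t 12.25 p [0.612  0.0848 0.0514] zang -0.1755 F [-0.7  -0.3  -5.66] M [-0.005 -0.013  0.024] w 0.552
local [0.005  0.0001] -0.0005457920687393925
```

View pics/l.png

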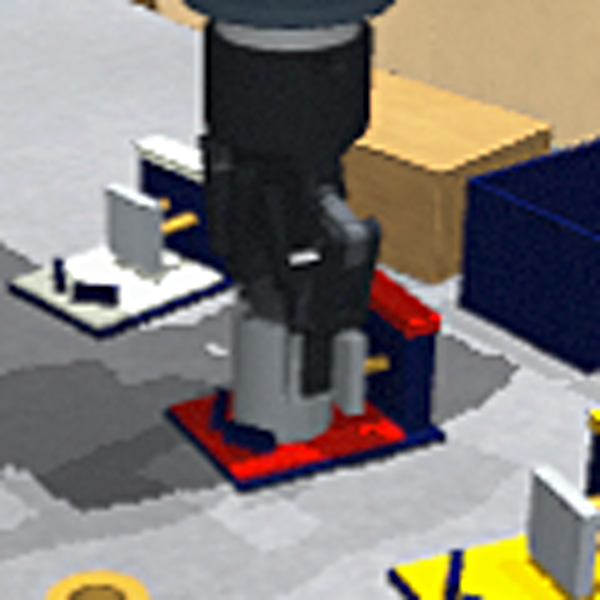

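Fz is starting to unload. I'll lower slightly more until the floor carries the part.

Call:
send_rows(
  linear=[
    [0,0.001,0],
    [0,0.001,0],
    [0,0.002,0],
    [0,0.002,0],
    [0,0.002,0],
  ],
  yaw=[0,0,0,0,0],
)

```text
t: 12.8
ee_pos: [0.612, 0.0848, 0.0513]
tcp_rot: [-0.454, 0.454, -0.542, 0.542]
wrist_force: [-5.2, -0.8, 13.5]
gripper_width: 0.554
```

Call:
send_rows(
  linear=[
    [0,-0.001,0],
    [0,-0.001,0],
  ],
  yaw=[0,0],
)

```text
t: 13.0
ee_pos: [0.612, 0.0848, 0.0513]
tcp_rot: [-0.454, 0.454, -0.542, 0.542]
wrist_force: [-4.6, -1.0, 8.3]
gripper_width: 0.555
```

Call:
send_rows(
  linear=[
    [0,0,0],
    [0,0,0],
    [0,0,0],
    [0,0,0],
    [0,0,0],
    [0,0,0],
  ],
  yaw=[0,0,0,0,0,0],
  claw=-1,
)

```text
t: 13.6
ee_pos: [0.6118, 0.0848, 0.0507]
tcp_rot: [0.454, -0.454, 0.542, -0.542]
wrist_force: [-0.9, -0.9, 1.8]
gripper_width: 1.002
```

Call:
send_rows(
  linear=[
    [0,-0.01,0],
    [0,-0.03,0],
    [0,-0.07,0],
    [0,-0.13,0],
    [0,-0.19,0],
    [0,-0.23,0],
    [0,-0.25,0],
  ],
  yaw=[0,0,0,0,0,0,0],
)

```text
t: 14.3
ee_pos: [0.6126, 0.0848, 0.1786]
tcp_rot: [-0.455, 0.453, -0.541, 0.543]
wrist_force: [0.3, -0.9, 0.3]
gripper_width: 1.004
```

```bash
python3 - <<'E'
from h import *
st();loc('red');s=snap('side','side9')
p=s['pixels']
cv2.imwrite('pics/m.png',cv2.resize(p[80:220,255:410],None,fx=5,fy=4.2,interpolation=cv2.INTER_CUBIC))
go([.4525,.1415,.176],0.0)
E
```

```text
t 14.3 p [0.6126 0.0848 0.1786] zang -0.1755 F [ 0.31 -0.93  0.26] M [ 0.021 -0.019  0.024] w 1.004
local [0.0057 0.0003] -0.000507990005684078
t 14.35 p [0.6128 0.0848 0.179 ] zang -0.1755 F [ 0.44 -0.63  2.66] M [-0.022 -0.031  0.005] w 1.005
lin [-0.056  0.005 -0.336] yaw -0.0559
```

View pics/m.png

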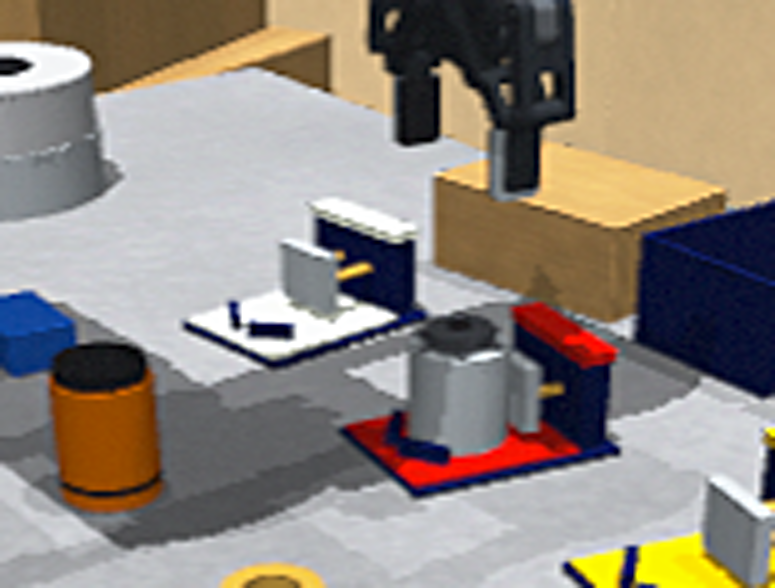

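Call:
send_rows(
  linear=[
    [-0.005,0,-0.03],
    [-0.015,0,-0.09],
    [-0.03,0,-0.17],
    [-0.042,0,-0.25],
    [-0.05,0.003,-0.3],
    [-0.055,0.005,-0.328],
    [-0.056,0.005,-0.336],
    [-0.056,0.005,-0.336],
    [-0.056,0.005,-0.336],
  ],
  yaw=[0,0,0,0,0,0,0,0,0],
)

```text
t: 15.25
ee_pos: [0.4526, 0.1415, 0.1733]
tcp_rot: [-0.454, 0.454, -0.542, 0.542]
wrist_force: [0.2, 0.5, 0.4]
gripper_width: 1.0
```

```bash
python3 - <<'E'
from h import *
go([.4525,.1415,.047],-.175);s=snap('side','side10')
p=s['pixels']
cv2.imwrite('pics/n.png',cv2.resize(p[60:220,200:400],None,fx=4,fy=3.75,interpolation=cv2.INTER_CUBIC))
E
```

```text
t 15.25 p [0.4526 0.1415 0.1733] zang -0.1759 F [0.22 0.47 0.42] M [ 0.023  0.    -0.011] w 1.0
lin [ 0.     0.253 -0.001] yaw -0.0003
```

View pics/n.png

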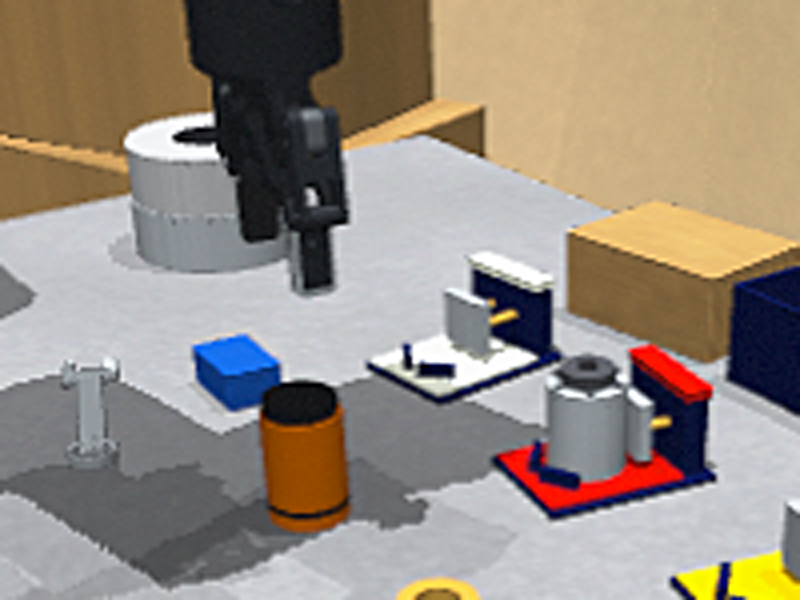

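Call:
send_rows(
  linear=[
    [0,0.05,0],
    [0,0.11,0],
    [0,0.16,0],
    [0,0.195,0],
    [0,0.22,0],
    [0,0.237,0],
    [0,0.248,-0.001],
    [0,0.253,-0.001],
    [0,0.253,-0.001],
  ],
  yaw=[0,0,0,0,0,0,0,0,0],
)

```text
t: 16.2
ee_pos: [0.4511, 0.1417, 0.0469]
tcp_rot: [-0.454, 0.454, -0.542, 0.542]
wrist_force: [-0.4, -0.1, -0.4]
gripper_width: 1.0
```

```bash
python3 - <<'E'
from h import *
st();s=snap('side','side11')
p=s['pixels']
cv2.imwrite('pics/o.png',cv2.resize(p[100:220,220:360],None,fx=5,fy=5,interpolation=cv2.INTER_CUBIC))
E
```

```text
t 16.2 p [0.4511 0.1417 0.0469] zang -0.1756 F [-0.44 -0.08 -0.36] M [-0.017  0.03   0.02 ] w 1.0
```

View pics/o.png

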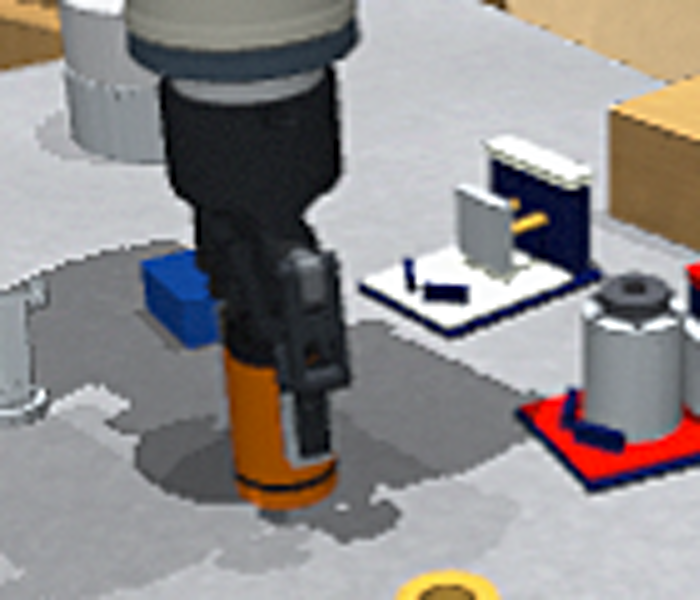

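Straddling the canister (zoom (280,420)); close, then lift.

Call:
send_rows(
  linear=[
    [0,0,0],
    [0,0,0],
    [0,0,0],
    [0,0,0],
    [0,0,0],
    [0,0,0],
    [0,0,0],
    [0,0,0],
  ],
  yaw=[0,0,0,0,0,0,0,0],
  claw=1,
  newtons=40,
)

```text
t: 17.05
ee_pos: [0.451, 0.1418, 0.0472]
tcp_rot: [-0.454, 0.454, -0.542, 0.542]
wrist_force: [-2.1, -0.3, 9.2]
gripper_width: 0.554
```

Call:
send_rows(
  linear=[
    [0,-0.01,0],
    [0,-0.03,0],
    [0,-0.06,0],
    [0,-0.1,0],
    [0,-0.14,0],
    [0,-0.17,0],
    [0,-0.19,0],
    [0,-0.19,0],
    [0,-0.19,0],
    [0,-0.19,0],
    [0,-0.19,0],
  ],
  yaw=[0,0,0,0,0,0,0,0,0,0,0],
)

```text
t: 18.15
ee_pos: [0.4504, 0.1417, 0.1411]
tcp_rot: [0.454, -0.455, 0.542, -0.542]
wrist_force: [-1.0, -0.4, -4.7]
gripper_width: 0.557
```

```bash
python3 - <<'E'
from h import *
s=snap('side','side12');f=[]
for i in range(14):
    f.append(get_state()['wrist_force'][2]); camera('side')
print(np.round(f,2),np.mean(f),np.std(f[2:])/3.5)
go(hp('yellow',-.018,.142),-.226);go(hp('green',-.018,.142),-.175)
x=get_state()['ee_pos'];print(proj(s,[x[0],x[1],x[2]-.0469]))
p=s['pixels']
cv2.imwrite('pics/p.png',cv2.resize(p[60:220,200:400],None,fx=4,fy=3.75,interpolation=cv2.INTER_CUBIC))
E
```

```text
[-5.21 -4.55 -4.66 -5.04 -4.74 -3.77 -4.62 -5.4  -5.42 -4.9  -4.46 -4.89
 -4.26 -4.44] -4.740176170522281 0.1278492326088672
t 18.9 p [0.4508 0.1417 0.1418] zang -0.1755 F [-0.02  0.02 -4.59] M [ 0.017 -0.016 -0.012] w 0.553
lin [ 0.402 -0.     0.339] yaw 0.0161
t 18.9 p [0.4508 0.1417 0.1418] zang -0.1755 F [-0.02  0.02 -4.59] M [ 0.017 -0.016 -0.012] w 0.553
lin [ 0.744 -0.     0.421] yaw -0.0002
(np.float64(273.4971997920207), np.float64(159.95662498752023))
```

View pics/p.png

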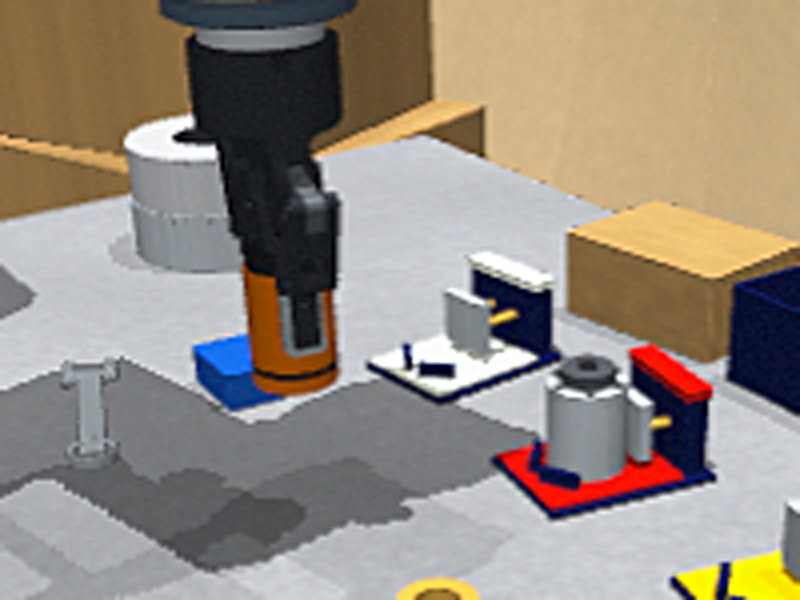

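```bash
cat > samp.py <<'E'
from h import *
import sys
F=[];T=[];Q=[]
for i in range(int(sys.argv[2])):
    camera('side'); s=get_state(); F.append(s['wrist_force']);T.append(s['tau']);Q.append(np.r_[s['joint_positions'],s['ee_pos']])
F,T,Q=map(np.array,(F,T,Q)); np.savez(sys.argv[1],F=F,T=T,Q=Q)
print(F.mean(0),F.std(0)); print(F[:,2].round(2)); print(T.mean(0).round(3),T.std(0).round(3)); print(Q.mean(0).round(4)); print(s['t'])
E
python3 samp.py load 30
```

```text
[ 0.01590586  0.01516277 -4.82766472] [0.46978141 0.49160048 0.50488607]
[-5.33 -4.49 -4.42 -5.34 -5.53 -5.06 -5.02 -3.85 -4.99 -5.79 -3.91 -4.38
 -4.27 -4.25 -4.81 -5.33 -4.6  -5.44 -4.69 -4.7  -5.07 -4.29 -4.44 -4.36
 -4.78 -4.63 -5.55 -5.28 -5.51 -4.71]
[-0.0000e+00 -7.1425e+01 -2.5197e+01 -3.0000e-03 -9.0000e-03 -0.0000e+00] [0.003 0.002 0.001 0.    0.    0.   ]
[0.1782 0.4425 1.8424 0.     0.8567 1.9245 0.4508 0.1418 0.1418]
20.4
```

Call:
send_rows(
  linear=[
    [0,0.04,0],
    [0,0.09,0],
    [0,0.13,0],
    [0,0.155,0],
    [0,0.17,0],
    [0,0.18,0],
    [0,0.185,0],
    [0,0.188,0],
    [0,0.189,0],
    [0,0.189,0],
  ],
  yaw=[0,0,0,0,0,0,0,0,0,0],
)

```text
t: 21.4
ee_pos: [0.451, 0.1418, 0.0476]
tcp_rot: [-0.454, 0.454, -0.542, 0.542]
wrist_force: [-0.1, -0.3, -5.2]
gripper_width: 0.55
```

Call:
send_rows(
  linear=[
    [0,0,0],
    [0,0,0],
    [0,0,0],
    [0,0,0],
    [0,0,0],
    [0,0,0],
  ],
  yaw=[0,0,0,0,0,0],
  claw=-1,
)

```text
t: 22.0
ee_pos: [0.4508, 0.1418, 0.0473]
tcp_rot: [0.454, -0.454, 0.542, -0.542]
wrist_force: [0.9, 1.1, 0.3]
gripper_width: 0.998
```

Call:
send_rows(
  linear=[
    [0,-0.02,0],
    [0,-0.06,0],
    [0,-0.11,0],
    [0,-0.15,0],
    [0,-0.18,0],
    [0,-0.189,0],
    [0,-0.189,0],
    [0,-0.189,0],
    [0,-0.189,0],
  ],
  yaw=[0,0,0,0,0,0,0,0,0],
)

```text
t: 22.9
ee_pos: [0.4504, 0.1417, 0.1411]
tcp_rot: [0.454, -0.455, 0.542, -0.542]
wrist_force: [-0.5, -0.3, -0.3]
gripper_width: 1.0
```

```bash
python3 samp.py empty 16; python3 - <<'E'
import numpy as np
a=np.load('load.npz');b=np.load('empty.npz')
d=a['T'].mean(0)-b['T'].mean(0);print(d,b['T'][:,1:3].round(3).tolist()[::4], a['Q'].mean(0)-b['Q'].mean(0))
E
```

```text
[0.07031104 0.10216176 0.04390538] [0.5572266  0.37233783 0.40974403]
[-0.11  0.29 -0.11  0.19 -0.34 -0.16  0.55  0.36 -0.73  0.48 -0.37  0.28
  0.12  0.86 -0.13 -0.49]
[ 1.0000e-03 -6.9124e+01 -2.4110e+01  0.0000e+00 -1.0000e-03 -0.0000e+00] [0.005 0.15  0.033 0.    0.001 0.   ]
[0.1782 0.4428 1.8425 0.     0.8566 1.9245 0.4507 0.1417 0.1416]
23.7
[-1.25579941e-03 -2.30180901e+00 -1.08644318e+00 -2.71136468e-03
 -8.35869604e-03 -5.09280468e-06] [[-69.591, -24.112], [-69.054, -24.069], [-69.021, -24.12], [-69.084, -24.143]] [ 8.80791425e-06 -3.54449038e-04 -1.25093887e-04  1.15494027e-05
  9.16436796e-05  4.07692772e-06  9.06955424e-05  2.33079041e-05
  1.92769562e-04]
```

```bash
python3 samp.py empty2 12; python3 - <<'E'
import numpy as np
a=np.load('load.npz');b=np.load('empty2.npz')
print(a['T'][:,1:3].round(3).tolist()[::5]);print(b['T'][:,1:3].round(3).tolist()[::3]);print(a['T'].mean(0)-b['T'].mean(0),a['Q'].mean(0)-b['Q'].mean(0))
E
```

```text
[-0.32533762 -0.09099495 -0.02713281] [0.46327838 0.52228131 0.34523381]
[ 0.19  0.25  0.12 -0.39 -0.06 -0.71  0.58  0.34 -0.13 -0.44 -0.02 -0.06]
[ 2.0000e-03 -6.9128e+01 -2.4147e+01  0.0000e+00  0.0000e+00 -0.0000e+00] [0.003 0.003 0.    0.    0.    0.   ]
[0.1782 0.4424 1.8424 0.     0.8567 1.9245 0.4508 0.1418 0.1418]
24.3
[[-71.422, -25.198], [-71.427, -25.198], [-71.428, -25.196], [-71.424, -25.197], [-71.422, -25.197], [-71.426, -25.197]]
[[-69.121, -24.147], [-69.129, -24.147], [-69.129, -24.147], [-69.128, -24.147]]
[-2.27645240e-03 -2.29752731e+00 -1.04937240e+00 -2.88571906e-03
 -9.19531666e-03  2.48069493e-05] [-2.63673106e-06  1.67735618e-05  6.00821278e-06 -2.80072975e-06
  3.30015899e-06  2.53201057e-06 -6.28951787e-06 -3.06265103e-06
 -9.14493071e-06]
```

Call:
send_rows(
  linear=[
    [0,0.04,0],
    [0,0.09,0],
    [0,0.13,0],
    [0,0.16,0],
    [0,0.178,0],
    [0,0.187,0],
    [0,0.189,0],
    [0,0.189,0],
  ],
  yaw=[0,0,0,0,0,0,0,0],
)

```text
t: 25.1
ee_pos: [0.4511, 0.1418, 0.0476]
tcp_rot: [-0.454, 0.454, -0.542, 0.542]
wrist_force: [-0.2, -0.3, 0.5]
gripper_width: 1.001
```

Call:
send_rows(
  linear=[
    [0,0,0],
    [0,0,0],
    [0,0,0],
    [0,0,0],
    [0,0,0],
    [0,0,0],
  ],
  yaw=[0,0,0,0,0,0],
  claw=1,
  newtons=40,
)

```text
t: 25.7
ee_pos: [0.451, 0.1418, 0.0478]
tcp_rot: [-0.454, 0.454, -0.542, 0.542]
wrist_force: [-1.3, 0.1, 9.9]
gripper_width: 0.554
```

```bash
python3 samp.py grasp2 4 | tail -2
```

```text
[0.1782 0.6162 1.9147 0.     0.6099 1.9245 0.451  0.1418 0.0478]
25.9
```

Call:
send_rows(
  linear=[
    [0,-0.01,0],
    [0,-0.04,0],
    [0,-0.09,0],
    [0,-0.15,0],
    [0,-0.18,0],
    [0,-0.189,0],
  ],
  yaw=[0,0,0,0,0,0],
)

```text
t: 26.5
ee_pos: [0.4513, 0.1419, 0.1434]
tcp_rot: [-0.455, 0.454, -0.541, 0.542]
wrist_force: [0.0, -0.6, -5.7]
gripper_width: 0.552
```

```bash
python3 - <<'E'
from h import *
go([.64,-.13,.22],-.2)
E
```

```text
t 26.5 p [0.4513 0.1419 0.1434] zang -0.1755 F [ 0.   -0.6  -5.66] M [ 0.013 -0.005  0.027] w 0.552
lin [ 0.469 -0.153  0.467] yaw 0.0078
```

Call:
send_rows(
  linear=[
    [0.03,-0.02,0.03],
    [0.09,-0.05,0.09],
    [0.16,-0.09,0.16],
    [0.23,-0.12,0.23],
    [0.3,-0.14,0.3],
    [0.37,-0.15,0.37],
    [0.43,-0.153,0.43],
    [0.46,-0.153,0.455],
    [0.469,-0.153,0.467],
    [0.469,-0.153,0.467],
    [0.469,-0.153,0.467],
    [0.469,-0.153,0.467],
  ],
  yaw=[0,0,0,0,0,0,0,0,0,0,0,0],
)

```text
t: 27.7
ee_pos: [0.6391, -0.1287, 0.2181]
tcp_rot: [0.454, -0.455, 0.542, -0.541]
wrist_force: [-0.9, -0.6, -5.2]
gripper_width: 0.552
```

```bash
python3 samp.py far 8 | tail -3; cat > fit.py <<'E'
import numpy as np
from scipy.optimize import least_squares
D=[np.array([-1.2575,.4942,1.3461,0,1.3025,-.0955,.2484,-.5732,.2527])]+[np.load(f+'.npz')['Q'].mean(0) for f in('load','empty2','grasp2','far')]
import os
for f in('far2','far3'):
    if os.path.exists(f+'.npz'): D.append(np.load(f+'.npz')['Q'].mean(0))
D=np.array(D); w=np.ones(len(D));w[0]=.3
pr=D[:,6]*np.cos(D[:,0])+D[:,7]*np.sin(D[:,0]); print('lat',(-D[:,6]*np.sin(D[:,0])+D[:,7]*np.cos(D[:,0])).round(4)); print('r',pr.round(4))
q2=D[:,1];q23=q2+D[:,2];q=q23+D[:,4]; print('sum',q.round(4))
o=np.ones(len(D));z=0*o
for nm,cols in (('L2 only',0),('a3',1)):
    A=np.c_[o,z,np.sin(q2),np.sin(q23)]; B=np.c_[z,o,np.cos(q2),np.cos(q23)]
    if cols: A=np.c_[A,np.cos(q23)];B=np.c_[B,-np.sin(q23)]
    M=np.r_[A*w[:,None],B*w[:,None]];y=np.r_[pr*w,D[:,8]*w]
    x,res,rk,sv=np.linalg.lstsq(M,y,rcond=None); print(nm,'a0,h-tool,L1,L2,a3',x.round(4),'resid mm',((M@x-y)*1e3).round(2)); cov=np.linalg.inv(M.T@M); print('sens a0 (mm per 0.1mm noise)',.1*np.sqrt(np.diag(cov)).round(1))
E
python3 fit.py
```

```text
[ 3.5000e-02 -9.6675e+01 -3.8935e+01  6.0000e-03 -7.0000e-03  6.0000e-03] [0.187 0.254 0.043 0.006 0.002 0.003]
[-0.291   0.5647  1.3147  0.      1.2623  1.4547  0.6396 -0.1293  0.2184]
28.1
lat [0.0597 0.0596 0.0596 0.0596 0.0596]
r [0.6219 0.4688 0.4688 0.469  0.6498]
sum [3.1428 3.1416 3.1416 3.1408 3.1417]
L2 only a0,h-tool,L1,L2,a3 [-0.0586 -0.1271  0.5735  0.3835] resid mm [-11.64   7.94   7.93  23.74 -36.12   6.89  -1.76  -1.76 -21.05  22.52]
sens a0 (mm per 0.1mm noise) [0.38 0.58 0.66 0.21]
a3 a0,h-tool,L1,L2,a3 [-3.000e-04 -5.780e-02  5.976e-01  3.842e-01  1.176e-01] resid mm [ 0.07  0.02  0.01 -0.03 -0.03 -0.    0.04  0.04 -0.05 -0.03]
sens a0 (mm per 0.1mm noise) [0.39 0.59 0.66 0.21 0.21]
```

```bash
python3 - <<'E'
from h import *
c=load('top0');print('jar',onz(c,468,205,.09)); snap('side','side13')
go(hp('green',-.018,.14),-.175)
E
```

```text
jar [ 0.46983965 -0.33279084  0.09      ]
t 28.15 p [ 0.6398 -0.1299  0.2184] zang -0.1755 F [ 0.5   0.04 -4.37] M [-0.01   0.065  0.003] w 0.554
lin [ 0.275  0.157 -0.046] yaw -0.0002
```

View pics/side13.png

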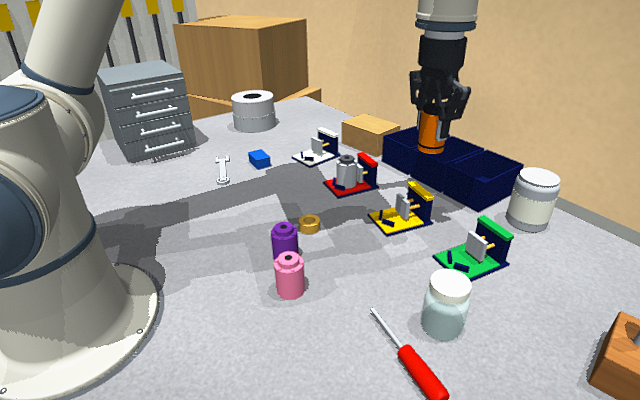

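Call:
send_rows(
  linear=[
    [0.03,0,0],
    [0.08,0.01,-0.01],
    [0.14,0.03,-0.02],
    [0.2,0.06,-0.03],
    [0.24,0.09,-0.04],
    [0.265,0.12,-0.045],
    [0.275,0.145,-0.046],
    [0.275,0.157,-0.046],
    [0.275,0.157,-0.046],
    [0.275,0.157,-0.046],
    [0.275,0.157,-0.046],
  ],
  yaw=[0,0,0,0,0,0,0,0,0,0,0],
)

```text
t: 29.25
ee_pos: [0.5937, -0.2609, 0.1405]
tcp_rot: [-0.455, 0.454, -0.541, 0.542]
wrist_force: [-0.8, -0.2, -5.0]
gripper_width: 0.55
```

```bash
python3 samp.py gl 3|tail -3; python3 - <<'E'
from h import *
loc('green');go(hp('green',-.018,.0725),-.175);s=snap('side','side14')
p=s['pixels']
cv2.imwrite('pics/q.png',cv2.resize(p[120:320,390:560],None,fx=3,fy=3,interpolation=cv2.INTER_CUBIC))
E
```

```text
[ 7.0000e-03 -9.8488e+01 -3.3992e+01  6.0000e-03 -8.0000e-03  4.0000e-03] [0.069 0.153 0.042 0.002 0.002 0.001]
[-0.5063  0.6423  1.4038  0.      1.0945  1.2394  0.5936 -0.261   0.1404]
29.4
local [-0.0177  0.0002] 8.18963589874211e-06
t 29.4 p [ 0.5935 -0.2611  0.1403] zang -0.175 F [-0.01 -0.08 -4.15] M [0.06  0.051 0.07 ] w 0.553
lin [ 0.     0.136 -0.001] yaw 0.0
```

View pics/q.png

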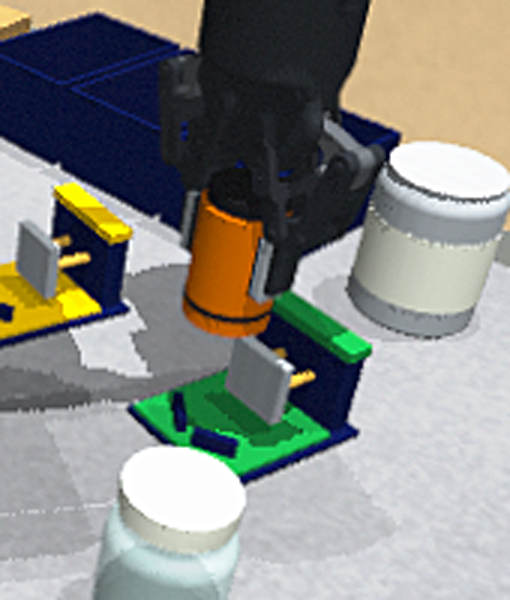

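Call:
send_rows(
  linear=[
    [0,0.03,0],
    [0,0.065,0],
    [0,0.09,-0.001],
    [0,0.108,-0.001],
    [0,0.12,-0.001],
    [0,0.13,-0.001],
    [0,0.136,-0.001],
    [0,0.136,-0.001],
    [0,0.136,-0.001],
  ],
  yaw=[0,0,0,0,0,0,0,0,0],
)

```text
t: 30.35
ee_pos: [0.5928, -0.2613, 0.0721]
tcp_rot: [-0.454, 0.454, -0.542, 0.542]
wrist_force: [0.1, -0.3, -4.3]
gripper_width: 0.55
```

```bash
python3 - <<'E'
from h import *
st();loc('green');s=snap('side','side15')
p=s['pixels']
cv2.imwrite('pics/r.png',cv2.resize(p[150:290,390:540],None,fx=4.2,fy=4.2,interpolation=cv2.INTER_CUBIC))
E
```

```text
t 30.35 p [ 0.5928 -0.2613  0.0721] zang -0.1755 F [ 0.07 -0.28 -4.31] M [-0.069  0.008 -0.017] w 0.55
local [-0.0183 -0.0002] -0.0004997210230621163
```

View pics/r.png

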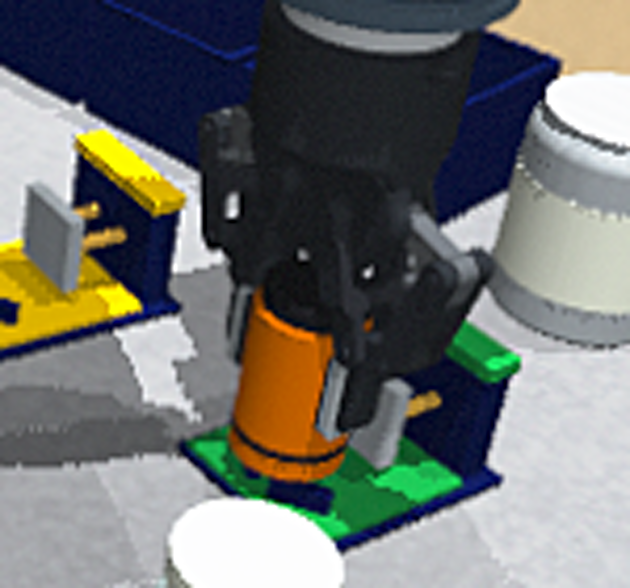

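Call:
send_rows(
  linear=[
    [0,0,0.003],
    [0,0,0.006],
    [0,0,0.009],
    [0,0,0.012],
    [0,0,0.015],
    [0,0,0.018],
    [0,0,0.021],
    [0,0,0.024],
    [0,0,0.026],
  ],
  yaw=[0,0,0,0,0,0,0,0,0],
)

```text
t: 31.3
ee_pos: [0.6045, -0.2632, 0.0715]
tcp_rot: [0.454, -0.455, 0.543, -0.541]
wrist_force: [-7.3, 0.5, -1.1]
gripper_width: 0.555
```

Call:
send_rows(
  linear=[
    [0,0,0.002],
    [0,0,0.004],
    [0,0,0.006],
    [0,0,0.008],
    [0,0,0.01],
    [0,0,0.012],
    [0,0,0.014],
    [0,0,0.016],
    [0,0,0.018],
    [0,0,0.02],
    [0,0,0.022],
    [0,0,0.022],
    [0,0,0.022],
  ],
  yaw=[0,0,0,0,0,0,0,0,0,0,0,0,0],
)

```text
t: 32.6
ee_pos: [0.6153, -0.2651, 0.0716]
tcp_rot: [0.454, -0.455, 0.543, -0.541]
wrist_force: [-5.5, 0.9, -2.4]
gripper_width: 0.554
```

```bash
python3 - <<'E'
from h import *
st();loc('green');s=snap('side','side16')
p=s['pixels']
cv2.imwrite('pics/s.png',cv2.resize(p[150:290,390:540],None,fx=4.2,fy=4.2,interpolation=cv2.INTER_CUBIC))
E
```

```text
t 32.6 p [ 0.6153 -0.2651  0.0716] zang -0.1755 F [-5.55  0.91 -2.38] M [ 0.11   0.998 -0.006] w 0.554
local [ 0.0045 -0.    ] -0.0005334096538236743
```

View pics/s.png

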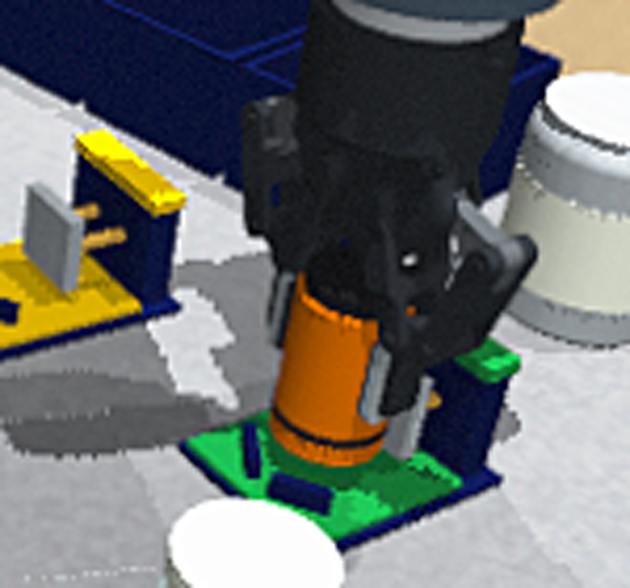

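Call:
send_rows(
  linear=[
    [0,0,0.002],
    [0,0,0.003],
    [0,0.002,0.002],
    [0,0.005,0.002],
    [0,0.008,0.002],
    [0,0.011,0.002],
    [0,0.014,0.002],
    [0,0.017,0.002],
    [0,0.02,0.002],
    [0,0.02,0.002],
  ],
  yaw=[0,0,0,0,0,0,0,0,0,0],
)

```text
t: 33.65
ee_pos: [0.6166, -0.2654, 0.0613]
tcp_rot: [0.454, -0.454, 0.542, -0.541]
wrist_force: [-4.5, -0.0, -6.0]
gripper_width: 0.551
```

```bash
python3 - <<'E'
from h import *
st();loc('green')
E
```

```text
t 33.65 p [ 0.6166 -0.2654  0.0613] zang -0.1756 F [-4.45 -0.01 -6.01] M [0.134 0.816 0.028] w 0.551
local [ 0.0058 -0.    ] -0.000552640508647978
```

Call:
send_rows(
  linear=[
    [0,0.001,-0.001],
    [0,0.003,-0.002],
    [0,0.005,-0.003],
    [0,0.007,-0.003],
    [0,0.008,-0.003],
    [0,0.009,-0.003],
    [0,0.01,-0.003],
    [0,0.01,-0.003],
  ],
  yaw=[0,0,0,0,0,0,0,0],
)

```text
t: 34.45
ee_pos: [0.6158, -0.2653, 0.0567]
tcp_rot: [0.454, -0.454, 0.542, -0.542]
wrist_force: [0.5, -0.3, -4.9]
gripper_width: 0.555
```

Call:
send_rows(
  linear=[
    [0,0.0005,0],
    [0,0.001,0],
    [0,0.001,0],
  ],
  yaw=[0,0,0],
)

```text
t: 34.75
ee_pos: [0.6157, -0.2653, 0.0562]
tcp_rot: [0.454, -0.454, 0.542, -0.542]
wrist_force: [0.3, 0.3, -5.0]
gripper_width: 0.548
```

Call:
send_rows(
  linear=[
    [0,0.0005,0],
    [0,0.001,0],
    [0,0.001,0],
  ],
  yaw=[0,0,0],
)

```text
t: 35.05
ee_pos: [0.6158, -0.2653, 0.0559]
tcp_rot: [-0.454, 0.454, -0.542, 0.542]
wrist_force: [-1.2, 0.7, -2.5]
gripper_width: 0.555
```

Touching the floor, partly unloaded. Settle slightly, then release.

Call:
send_rows(
  linear=[
    [0,0.0004,0],
    [0,0.0004,0],
  ],
  yaw=[0,0],
)

```text
t: 35.25
ee_pos: [0.6158, -0.2653, 0.0559]
tcp_rot: [-0.454, 0.454, -0.542, 0.542]
wrist_force: [-2.1, 0.8, 3.6]
gripper_width: 0.553
```

Call:
send_rows(
  linear=[
    [0,0,0],
    [0,0,0],
    [0,0,0],
    [0,0,0],
    [0,0,0],
    [0,0,0],
  ],
  yaw=[0,0,0,0,0,0],
  claw=-1,
)

```text
t: 35.85
ee_pos: [0.6158, -0.2653, 0.0556]
tcp_rot: [-0.454, 0.454, -0.542, 0.542]
wrist_force: [0.2, 0.2, 0.2]
gripper_width: 1.0
```

Call:
send_rows(
  linear=[
    [0,-0.01,0],
    [0,-0.03,0],
    [0,-0.07,0],
    [0,-0.12,0],
    [0,-0.155,0],
    [0,-0.1685,0],
    [0,-0.1685,0],
    [0,-0.1685,0],
  ],
  yaw=[0,0,0,0,0,0,0,0],
)

```text
t: 36.65
ee_pos: [0.6154, -0.2651, 0.1393]
tcp_rot: [0.454, -0.454, 0.542, -0.542]
wrist_force: [-0.3, -0.5, 0.3]
gripper_width: 1.001
```

```bash
python3 - <<'E'
from h import *
st();loc('green');s=snap('side','side17');c=snap('top','top17')
p=s['pixels']
cv2.imwrite('pics/u.png',cv2.resize(p[130:290,320:540],None,fx=3.6,fy=3.6,interpolation=cv2.INTER_CUBIC))
E
```

```text
t 36.65 p [ 0.6154 -0.2651  0.1393] zang -0.1755 F [-0.32 -0.45  0.34] M [-0.046  0.016  0.072] w 1.001
local [ 0.0046 -0.    ] -0.0004839128748992394
```

View pics/u.png

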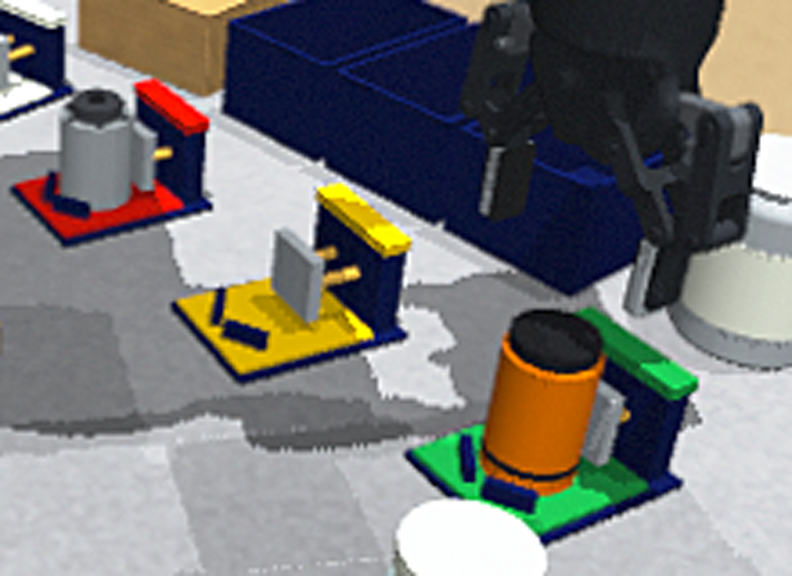

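```bash
python3 - <<'E'
from h import *
b=np.load('far.npz');print(b['T'][:,1:3].round(3).tolist());print(b['Q'][-1].round(4),b['Q'][-3].round(4))
b=np.load('gl.npz');print(b['T'][:,1:3].round(3).tolist());
go(b['Q'][-1][6:],-.1755); go([.6398,-.1299,.2184],-.1755)
E
```

```text
[[-96.188, -38.915], [-96.392, -38.881], [-96.567, -38.887], [-96.707, -38.909], [-96.808, -38.937], [-96.877, -38.964], [-96.918, -38.986], [-96.939, -39.003]]
[-0.2916  0.565   1.3141  0.      1.2624  1.4546  0.6397 -0.1298  0.2184] [-0.2913  0.5648  1.3143  0.      1.2624  1.4546  0.6397 -0.1296  0.2184]
[[-98.29, -33.935], [-98.513, -34.005], [-98.662, -34.036]]
t 36.75 p [ 0.6153 -0.265   0.1388] zang -0.1755 F [ 0.37 -0.16  0.03] M [-0.013 -0.03   0.011] w 0.996
lin [-0.    -0.003 -0.044] yaw -0.0
t 36.75 p [ 0.6153 -0.265   0.1388] zang -0.1755 F [ 0.37 -0.16  0.03] M [-0.013 -0.03   0.011] w 0.996
lin [-0.275 -0.159  0.001] yaw -0.0
```

View pics/side17.png

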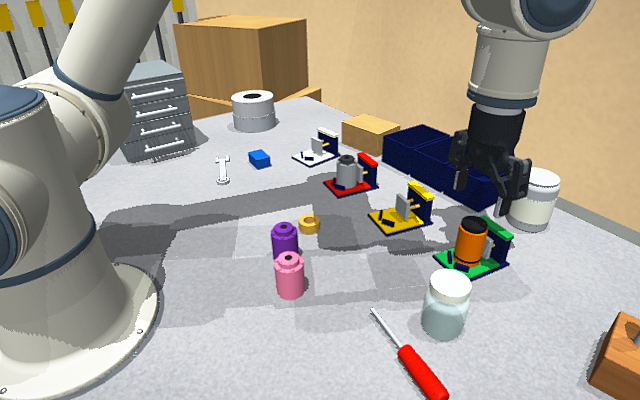

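```bash
python3 - <<'E'
from h import *
a=load('side0')['pixels'];b=load('side17')['pixels'];print(get_state()['t']); sign_off()
E
```

```text
36.75
the job is handed in; nothing more can be done
```

I put the hub in the red holder and the canister in the green one, and handed the job in at 36.75 s. The canister's weight is very close to half a kilo, so that half of the sort is a close call.

- **Hub:** the wrist force in the lift was about 6.9 N, roughly 0.7 kg, so it is clearly heavy and belongs in red.
- **Canister:** averaged wrist force against an empty-gripper baseline gave about 0.493 ± 0.009 kg. To settle it, I put the canister back where it had stood, measured the empty arm in the same pose, then picked it up again. The joint-torque difference gave 0.497–0.498 kg. Both methods say under half a kilo, but only by a few grams, so I chose green. I didn't run a second torque check at another pose, because those readings had not settled enough to decide anything.
- **Placing:** each part was pushed back until its axis was about 5–6 mm past the seat, by my holder measurement. That puts the plate near 29–30 mm, where at least 24 mm is needed. I then lowered each part behind the lip without touching it and eased off the plate. Floor contact briefly peaked at about 20 N for the hub and 8 N for the canister before I let go.
- **Last checks:** the final side picture shows both parts upright behind their lips, with the gripper open and clear above them. The collar, wrench, jar, box, screwdriver and the pink and purple look-alikes appear where they started. I took a last top picture but did not look at it.

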